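Put the rechargeable torch into its charging cradle

TASK

Take the large torch out of the cardboard box and put it on charge in its cradle: press its barrel down sideways into both spring clips, then slide it back along them until its tail is fully home against the contact at the bottom of the tail cup, and let go. Press and push gently, never with more than 25 N: the plastic and the contact are delicate. Leave everything else where it is.

Things in the scene. Friction and masses are not known exactly. Their poses are not given: they have to be found in the camera images.
- torch: Large aluminium torch, 200 mm long, about 0.32 kg (0.27 to 0.37), lying in the box. Origin on its axis at mid-length; x axis runs from tail to head. Plain barrel 30 mm in diameter (black ribbed grip, bare metal ends) from x = -100 (flat tail end) to x = +50 mm, then a cone to the head. Centre of mass near x = -6 mm. In the box it lies nose up by 0.033 rad, its origin 18 mm above the box's inner floor.
- torch_lens (a point): Centre of the torch's flat front (lens), on the axis, 100 mm ahead of the torch's origin. The head is 38 mm in diameter from 38 mm behind this point to the front, with a hexagonal anti-roll bezel, 42 mm across flats, from 18 to 4 mm behind it. Axes as the torch's.
- cradle: Charging cradle, screwed down (fixed). Origin: centre of the underside of its plywood board, 250 x 100 x 18 mm along x, y, z; z up; x runs from the tail cup to the head end. A black base covers the board up to z = 28 mm. Two upward-opening C-shaped spring-steel clips on black towers grip the barrel; between them the space above the base is free from x = -56 to +26 mm.
- cradle_home (a point): Where the torch's origin lies when it is home: on the clips' axis, 70 mm above the cradle's underside; axes as the cradle's, torch x along cradle x. The torch must go into the clips with its origin at x = +13 to +25 mm here (tail clear of the cup), then slide back to x = 0.
- tail_cup: Black plastic cup at the -x end of the cradle that takes the torch's tail. Origin: centre of its mouth, 88 mm from cradle_home, on the clips' axis; axes as the cradle's. Bore 34 mm, 12 mm deep (bottom, with the brass contact, at x = -12 mm here), outside 43 mm. The mouth faces the clips.
- saddles: The two V-shaped plastic seats at the feet of the clips, on which the barrel rests when it is down. Origin at cradle_home, axes as the cradle's. They are rigid, as are the tail cup and the base.
- clip_rear (a point): The clip near the tail cup: centre of its mouth, 9 mm above the clip axis, at x = -66 mm from cradle_home, 16 mm long along x. Each jaw is a hinged spring with a rolled lip; lips are 24 mm apart, spread for the 30 mm barrel and close over it; flared sheets lead in, 42 mm apart at their tops, 18 mm above the axis. The barrel first meets the lips with its axis about 19 mm above home.
- clip_front (a point): The same for the clip near the head end, at x = +36 mm from cradle_home. Pressing the level barrel through both pairs of lips takes about 8 to 14 N in all, with the axis 18 to 9 mm above home; from 6 mm above home down the lips draw it in by themselves until it rests on the saddles. Sliding it along in the clips takes 5 to 15 N.
- box: Open cardboard box, fixed. 310 x 270 x 55 mm along its x, y, z; walls and floor 5 mm thick. Origin: centre of its underside, z up. It holds the large torch, roughly along the box's x axis, and the small one beside it.
- small_torch: Bystander: smaller torch of the same look, 124 mm long, 20 mm barrel, in the same box, roughly 120 mm to the +y side (box axes) of the large one. Origin on its axis at mid-length, x axis from tail to head. Leave it.
- jar: Bystander: brown glass jar with a clear lid, 76 mm in diameter, 95 mm high, standing between the box and the cradle, towards the far side. Origin at the centre of its underside.
- mug: Bystander: white mug, 76 mm in diameter, 90 mm high, handle on its +y side, standing between the box and the cradle, towards the robot. Origin at the centre of its underside.
Mind the look-alikes: they are no part of the job. What is shaped like the torch but orange or pink is not meant.

How it is judged:
On the way:
1. the torch's barrel is pressed down into both spring clips, lying in their saddles (y of torch in the frame of cradle_home between -0.0025 and 0.0025 m and z of torch in the frame of cradle_home between -0.002 and 0.002 m and x of torch in the frame of cradle_home between -0.003 and 0.03 m and angle between the x axis of torch and the x axis of cradle, either way round below 0.03 rad), for 0.2 s.
At the end, for the whole second after the job is handed in: The torch lies at rest in both clips, along the cradle within 0.03 rad, its axis within 2 mm in height and 2.5 mm sideways of the seated place, its tail against the bottom of the tail cup (within 1 mm) (x of torch in the frame of cradle_home between -0.002 and 0.001 m and y of torch in the frame of cradle_home between -0.0025 and 0.0025 m and z of torch in the frame of cradle_home between -0.002 and 0.002 m and angle between the x axis of torch and the x axis of cradle, either way round below 0.03 rad and linear speed of torch below 0.01 m/s); the robot touches nothing.
It fails at once if the torch is pressed down on the saddles with more than about 40 N (60 N summed over the sloping contacts, weight and clip force included) (contact force between torch and saddles above 60 N).
It fails at once if the torch bears on the tail cup or its contact with more than 25 N (contact force between torch and tail_cup above 25 N).
It fails at once if the smaller torch, the jar or the mug is moved more than 25 mm (distance of any of small_torch, jar, mug from where it was at the start of the episode above 0.025 m).
It also fails if it takes over 64 s, if anything falls off the work surface, if the arm or the gripper's body presses on something with over 40 N, if the wrist force passes 120 N, or if a joint passes its speed limit or range.

ROBOT

A 6-joint arm with a two-finger parallel gripper is mounted at the origin on the work surface. World frame = base frame: x ahead of the robot, y to its left, z up, the work surface at z = 0. Lengths are in m, angles in rad, forces in N, time in s.
With the tool pointing down it reaches from about 0.25 to 0.775 m from the base axis. Payload 4 kg.
Tool frame: the origin (TCP) lies at the very end of the fingers, on their centre line; the grasp point (between the pads) lies manip.pinch_z behind it (manip.pinch_z is the distance from the TCP to the grasp point, in m); z points along the fingers, y is the line along which they close (so a half turn about z gives the same grasp; the last joint's range is limited). The gripper opens to 94 mm and grips with 3 to 60 N. Pads are 16 mm wide; open, the fingers measure 119 mm over their backs; the gripper's body (75 mm by 177 mm) begins 78 mm behind the grasp point.
Start: joints at [1.081, 0.087, 1.371, -0, 1.684, -0.103], TCP at [0.207, 0.509, 0.206] pointing down, gripper open.
Joint ranges: [-3.1, 3.1], [-0.76, 2.03], [0.27, 2.55], [-1.08, 4.22], [0.17, 2.65], [-2.57, 2.57]. Speed limits (rad/s): [2.79, 2.79, 3.14, 3.14, 3.14, 3.14].

INTERFACE

Orientations are given as a unit quaternion [w, x, y, z].
In Python, from station import manip, vision gives the robot as it stands. The module is installed in compiled form; this text tells all that it offers.
- The arm moves only by the tool move_arm, never from a script. Its argument "steps" is a list that holds one entry, the list of rows, each a list of 5 numbers: the shift along the tool's x, y, z each as a share of 1 m, from -1 to 1, then the turn about the tool's z as a share of 60 degrees, from -1 to 1, then the opening in per cent of the stroke, from 0 (shut) to 100 (fully open). In form: [[[x, y, z, spin, hand], ...]]. A call has 1 to 8 rows; each row is the pose to reach, as a shift and turn from the pose commanded when the call began, along the tool's axes at that moment; what a row does not reach only later rows make up. A row lasts 1/10 s, in which the tool goes at most 50 mm and 8.59 degrees, less where a joint would pass 70% of its speed; a pose out of reach is approached as far as the arm can. A call with a number of a shift or a turn outside -1 to 1 is refused whole. A call with a gripper value outside its range is refused whole. The fingers move at their own pace and stop on an object; the grip force is fixed at half the most. Time passes only in rows, so rows that repeat a pose let the fingers close. It gives the time, the measured TCP pose, the force, the opening and the grip force at its end, in the units of the state.
- manip.get_state(): the state, without advancing time (a new reading comes with each control period).
- vision.read_camera(name): name is "scene" or "top" or "wrist"; returns the picture (480x640x3 uint8, blue, green, red); there is no depth.
- vision.calibration(name): a dict with "intrinsics" (3x3 intrinsics, pixels), "rvec" (rotation vector, rad) and "tvec" (3), from world to camera coordinates, as OpenCV has them. Camera axes: x right, y down, z forward; pixel columns grow to the right and rows downward; lengths in m; the calibration is good to about 2 mm. The wrist camera is an equidistant fisheye: a pixel r from the principal point sees the ray r / f radians off the axis. A picture is of the moment at which its call begins: read the wrist's pose just before it. calibration takes no time and is no camera call; for the wrist camera it gives the pose at the moment of the call.
- manip.finish_job(): hands the job in; it is judged then, once.
The state is a dict: "clock": time; "joint_positions": joint angles; "qd": joint speeds; "joint_torque": joint torques, N m; "tool_pos": TCP position; "tool_rot": TCP orientation; "ft_force": force on the tool from outside, world axes, zero at the start; "moment": the same for the moment, N m; "opening": opening from 0.0 (shut) to 1.0 (fully open); "gripper_force": force on a finger pad.
Only numpy, scipy, OpenCV 4.12 (cv2) and the standard library are available. Lean on these libraries where they do the work, as an engineer would, in place of code of your own. Each camera call takes 0.05 s, during which the arm holds its last target. There are 200 camera calls.

## Working session

There is one attempt and no reset: what is moved stays moved. The work goes in short steps, Python scripts to look and compute and a tool call to move; the robot and the scene stay as the last step left them, time stands still between calls to the robot, and variables do not carry over. Pictures are saved under pics/ and viewed, at most 10 in all, crops included, and the job is handed in when it is done.

Besides the shell and the picture viewer there is one more tool, called after "Call:" in YAML: its name, and indented under it one key for each argument. move_arm: Moves the arm, as the interface text tells. Its arguments: {"type":"object","properties":{"steps":{"type":"array","items":{"type":"array","items":{"type":"array","items":{"type":"number"}}}}},"required":["steps"]}

```bash
mkdir -p pics; python3 - <<'E'
from station import manip, vision
import cv2
s=manip.get_state(); print(s, manip.pinch_z)
for n in("scene","top","wrist"):
    c=vision.calibration(n); print(n,c)
    cv2.imwrite(f"pics/{n}0.png",vision.read_camera(n))
E
```

```text
{'clock': 0.0, 'joint_positions': array([ 1.08090910e+00,  8.79429385e-02,  1.37226648e+00,  2.56482294e-05,
        1.68354361e+00, -1.03117700e-01]), 'qd': array([ 7.70438668e-05, -1.62621574e-03, -2.18297361e-04, -1.24787855e-03,
       -1.11123924e-03, -1.91409550e-04]), 'joint_torque': array([ 2.73515470e-04, -3.40177453e+01, -3.02431548e+01,  7.16200517e-02,
        3.29431356e-02, -1.60956047e-04]), 'tool_pos': array([0.2072098 , 0.50889378, 0.20430454]), 'tool_rot': array([-3.27794586e-04,  1.92180146e-01,  9.81359070e-01, -1.02933048e-03]), 'ft_force': array([-0.19826094,  0.02008444,  0.44320188]), 'moment': array([-0.02101889, -0.02623302,  0.01308308]), 'gripper_force': 0.0, 'opening': 0.9961858262432145} 0.0188
scene {'intrinsics': array([[444.77274002,   0.        , 314.16614818],
       [  0.        , 444.77274002, 239.45396898],
       [  0.        ,   0.        ,   1.        ]]), 'rvec': array([ 2.32013517,  1.1254471 , -0.35825405]), 'tvec': array([-0.219675  , -0.36528007,  1.39787117])}
top {'intrinsics': array([[480.6545028 ,   0.        , 322.82301235],
       [  0.        , 480.6545028 , 235.5694999 ],
       [  0.        ,   0.        ,   1.        ]]), 'rvec': array([ 2.18838005, -2.19333403,  0.07832718]), 'tvec': array([-0.12866293,  0.52454537,  1.20076062])}
wrist {'intrinsics': array([[371.64829954,   0.        , 313.83628651],
       [  0.        , 371.64829954, 245.5661853 ],
       [  0.        ,   0.        ,   1.        ]]), 'rvec': array([-2.44406786, -1.64409482, -0.18749773]), 'tvec': array([-0.54952631, -0.02359624,  0.38745857])}
```

View pics/top0.png

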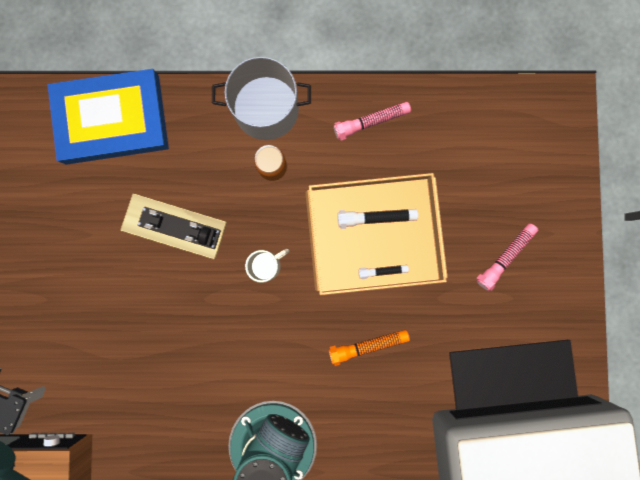

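View pics/scene0.png

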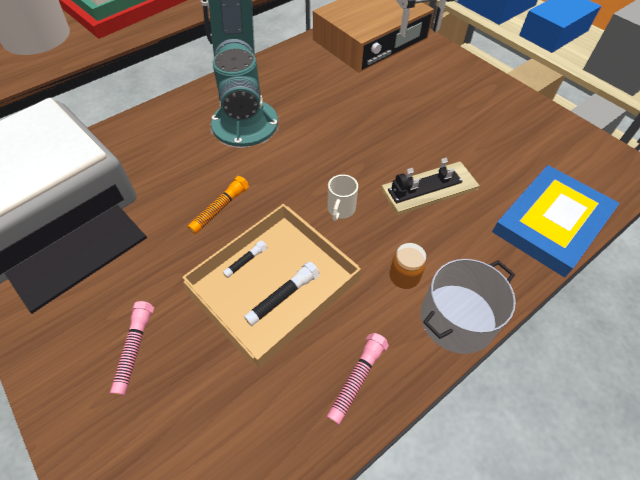

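The top view shows box at (375,235) and the cradle at (173,226), with its tail cup at the right end near (210,237). Torch-shaped candidates:
- black/metal large, in box (343–417,217)
- black/metal small, in box (360–408,271)
- pink (372,121) and pink (508,257)
- orange (370,347)

The large black/metal one in the box, head to the left at (345,218), fits the description. I'll confirm it in an enlarged crop.

```bash
cat > h.py <<'E'
import numpy as np, cv2
from station import manip, vision
def cam(n):
    c=vision.calibration(n); R=cv2.Rodrigues(c["rvec"])[0]; return c["intrinsics"],R,np.asarray(c["tvec"]).ravel()
def ray(n,p,C=None):
    K,R,t=C or cam(n); p=np.atleast_2d(np.float64(p))
    if n=="wrist":
        a=(p-K[:2,2])/K[0,0]; r=np.linalg.norm(a,axis=1,keepdims=True)+1e-12
        d=np.c_[a/r*np.sin(r),np.cos(r)]
    else: d=np.c_[(p-K[:2,2])/K[0,0],np.ones(len(p))]
    return -R.T@t, d@R
def onplane(n,p,z,C=None):
    o,d=ray(n,p,C); return o+d*((z-o[2])/d[:,2])[:,None]
def proj(n,X,C=None):
    K,R,t=C or cam(n); x=np.atleast_2d(X)@R.T+t
    if n=="wrist":
        s=np.linalg.norm(x[:,:2],axis=1,keepdims=True); return K[:2,2]+K[0,0]*x[:,:2]/s*np.arctan2(s,x[:,2:])
    return K[:2,2]+K[0,0]*x[:,:2]/x[:,2:]
E
python3 - <<'E'
from h import *
a=cv2.imread("pics/top0.png"); b=cv2.imread("pics/scene0.png"); 
up=lambda i,x,y,w,h:cv2.resize(i[y:y+h,x:x+w],(400,300),interpolation=cv2.INTER_CUBIC)
m=np.vstack([np.hstack([up(a,115,185,120,90),up(a,310,170,140,105)]),np.hstack([up(b,375,145,120,90),up(b,180,200,160,120)])])
cv2.imwrite("pics/crop1.png",m)
E
```

```text
(no output)
```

View pics/crop1.png

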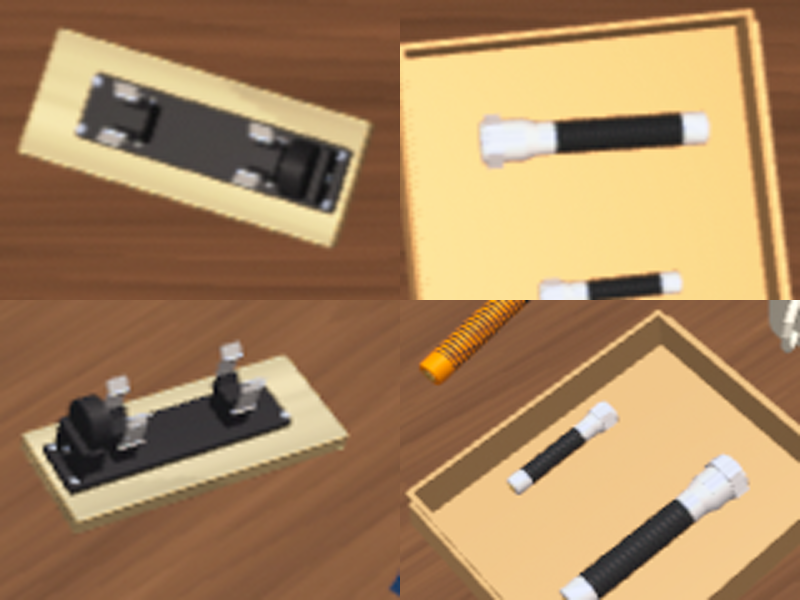

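View pics/wrist0.png

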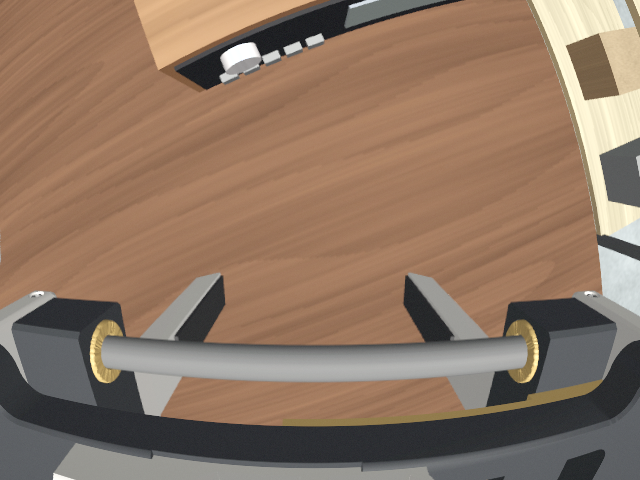

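The crop confirms the torch: black grip, metal head to the left, plain tail to the right at about (417,216) in the full image. The wrist view shows only bare desk and the fingers.

```bash
python3 - <<'E'
from h import *
a=cv2.imread("pics/top0.png"); hsv=cv2.cvtColor(a,cv2.COLOR_BGR2HSV)
K,R,t=cam("top"); print("camera at",-R.T@t)
# cradle
s=a[185:270,110:235]; hs=hsv[185:270,110:235]
m=((s.min(2)>95)|(hs[...,2]<62)).astype(np.uint8)*255
m=cv2.morphologyEx(m,cv2.MORPH_CLOSE,np.ones((5,5))); m=cv2.morphologyEx(m,cv2.MORPH_OPEN,np.ones((5,5)))
c=max(cv2.findContours(m,0,2)[0],key=cv2.contourArea)
r=cv2.minAreaRect(c); bp=cv2.boxPoints(r)+[110,185]
P=onplane("top",bp,.018); print("board px",bp.round(1).tolist(),"\nworld",P.round(4).tolist())
e=[np.linalg.norm(P[i]-P[(i+1)%4]) for i in range(4)]; print("edges",np.round(e,4)); ctr=P.mean(0)
i=int(np.argmax(e[:2])); d=P[i]-P[i+1]; d=d if d[1]>0 else -d; yaw=np.arctan2(d[1],d[0]); print("cradle ctr",ctr.round(4),"yaw",yaw)
# torch
x0,y0,x1,y1=330,200,425,237
s=a[y0:y1,x0:x1].astype(int); sat=hsv[y0:y1,x0:x1,1]; v=hsv[y0:y1,x0:x1,2]
m=((sat<60)|(v<90)).astype(np.uint8)*255
c=max(cv2.findContours(m,0,2)[0],key=cv2.contourArea); mm=cv2.drawContours(np.zeros_like(m),[c],-1,255,-1)
# per-column midline
cols=np.where(mm.any(0))[0]; print("cols",cols[0]+x0,cols[-1]+x0)
mid=[];w=[]
for u in cols:
    q=np.where(mm[:,u])[0]; mid.append(q.mean()+y0); w.append(len(q))
print(w); cols=cols+x0; mid=np.array(mid)
k=np.polyfit(cols[3:-3],mid[3:-3],1)
pt=onplane("top",[[cols[0]-.5,np.polyval(k,cols[0])],[cols[-1]+.5,np.polyval(k,cols[-1])]],.023)
# box
print("torch lens,tail",pt.round(4).tolist(),"len",np.linalg.norm(pt[0]-pt[1]),"mid",pt.mean(0).round(4),"yaw",np.arctan2(*(pt[0]-pt[1])[[1,0]]))
g=(v<90)&(mm>0); gy,gx=np.where(g); print("grip cols",gx.min()+x0,gx.max()+x0,onplane("top",[[gx.mean()+x0,gy.mean()+y0]],.023).round(4))
print("jar top",onplane("top",[[268,160]],.095),"mug",onplane("top",[[262,266]],.09))
print("box corners",onplane("top",[[308,187],[434,175],[446,282],[319,293]],.055).round(3).tolist())
E
```

```text
camera at [ 0.44436453 -0.12263295  1.2333002 ]
board px [[119.8, 230.0], [131.3, 192.5], [225.9, 221.4], [214.4, 259.0]] 
world [[0.5393, 0.3838, 0.018], [0.6351, 0.357, 0.018], [0.5607, 0.116, 0.018], [0.4656, 0.1439, 0.018]]
edges [0.0995 0.2523 0.0992 0.2509]
cradle ctr [0.5502 0.2502 0.018 ] yaw 1.2714522567433209
cols 338 417
[11, 14, 17, 19, 19, 19, 18, 17, 15, 14, 14, 14, 14, 14, 14, 14, 13, 13, 12, 11, 11, 11, 11, 11, 11, 11, 10, 10, 10, 10, 10, 10, 10, 11, 11, 11, 11, 11, 11, 10, 10, 10, 10, 10, 10, 10, 10, 10, 11, 11, 11, 11, 11, 11, 11, 11, 10, 10, 10, 10, 10, 10, 10, 11, 11, 11, 11, 11, 11, 11, 10, 11, 11, 11, 11, 11, 11, 11, 10, 8]
torch lens,tail [[0.5646, -0.167, 0.023], [0.5781, -0.3699, 0.023]] len 0.20325648085869297 mid [ 0.5714 -0.2684  0.023 ] yaw 1.6371686736818563
grip cols 365 408 [[ 0.5727 -0.2911  0.023 ]]
jar top [[0.7009357  0.00155463 0.095     ]] mug [[0.44745108 0.01504456 0.09      ]]
box corners [[0.642, -0.093, 0.055], [0.672, -0.406, 0.055], [0.407, -0.431, 0.055], [0.382, -0.12, 0.055]]
```

```bash
cat >> h.py <<'E'
from scipy.spatial.transform import Rotation as Ro
def toolR(s=None):
    q=(s or manip.get_state())["tool_rot"]; return Ro.from_quat([q[1],q[2],q[3],q[0]]).as_matrix()
def delta(target,yhead=None):
    s=manip.get_state(); R=toolR(s); d=R.T@(np.array(target)-s["tool_pos"])
    h=np.arctan2(R[1,1],R[0,1]); sp=0 if yhead is None else -np.degrees((yhead-h+np.pi)%(2*np.pi)-np.pi)/60
    print("now",s["tool_pos"].round(4),"tilt",R[:,2].round(4),"yhead",round(h,4),"t",s["clock"],"\n delta",d.round(4),"spin",round(sp,4)); return d,sp
E
python3 - <<'E'
from h import *
K,R,t=cam("wrist"); s=manip.get_state(); T=toolR(s)
print("cam in tool",T.T@(-R.T@t-s["tool_pos"]),"fwd",T.T@R[2],"right",T.T@R[0])
delta([.55,.25,.30],-.299)
E
```

```text
cam in tool [ 6.49132817e-02  3.20323220e-05 -1.77740856e-01] fwd [-0.2267275   0.00104458  0.97395767] right [ 2.14369532e-04  9.99999454e-01 -1.02260889e-03]
now [0.2073 0.509  0.2046] tilt [-8.0e-04 -1.5e-03 -1.0e+00] yhead 1.184 t 0.15 
 delta [-0.4151 -0.1107 -0.0953] spin 1.4162
```

Call:
move_arm:
  steps:
    - [[-0.422, -0.18, -0.04, 1, 100], [-0.422, -0.18, -0.04, 1, 100], [-0.422, -0.18, -0.04, 1, 100], [-0.422, -0.18, -0.04, 1, 100], [-0.422, -0.18, -0.04, 1, 100], [-0.422, -0.18, -0.04, 1, 100], [-0.422, -0.18, -0.04, 1, 100], [-0.422, -0.18, -0.04, 1, 100]]

```text
clock: 0.95
tool_pos: [0.4889, 0.2246, 0.2402]
tool_rot: [-0.0, 0.658, 0.753, -0.0]
ft_force: [0.2, 1.0, 0.2]
opening: 1.0
gripper_force: 0.0
```

```bash
python3 - <<'E'
from h import *
delta([.53,.183,.22],-.299)
E
```

```text
now [0.4889 0.2246 0.2402] tilt [-2.e-04  2.e-04 -1.e+00] yhead 0.1343 t 0.95 
 delta [-0.0467  0.0351  0.0201] spin 0.4138
```

Call:
move_arm:
  steps:
    - [[-0.047, 0.035, 0.02, 0.414, 100], [-0.047, 0.035, 0.02, 0.414, 100], [-0.047, 0.035, 0.02, 0.414, 100], [-0.047, 0.035, 0.02, 0.414, 100], [-0.047, 0.035, 0.02, 0.414, 100], [-0.047, 0.035, 0.02, 0.414, 100]]

```text
clock: 1.55
tool_pos: [0.5288, 0.185, 0.2205]
tool_rot: [0.0, 0.803, 0.596, 0.0]
ft_force: [-0.1, -0.0, -0.6]
opening: 0.999
gripper_force: 0.0
```

```bash
python3 - <<'E'
from h import *
delta([.53,.183,.22],-.299)
C=cam("wrist"); np.savez("c1.npz",K=C[0],R=C[1],t=C[2]); cv2.imwrite("pics/w1.png",vision.read_camera("wrist"))
u=np.array([np.cos(1.2715),np.sin(1.2715),0]); 
print(proj("wrist",[np.array([.5502,.2502,.018])+u*a+np.array([-u[1],u[0],0])*b for a in(-.125,.125) for b in(-.05,.05)],C).round(1).tolist())
E
```

```text
now [0.5288 0.185  0.2205] tilt [ 4.e-04  2.e-04 -1.e+00] yhead -0.2941 t 1.55 
 delta [-0.0016  0.0017  0.0005] spin 0.0047
[[360.6, 276.1], [267.9, 275.6], [364.1, 41.3], [267.1, 40.7]]
```

View pics/w1.png

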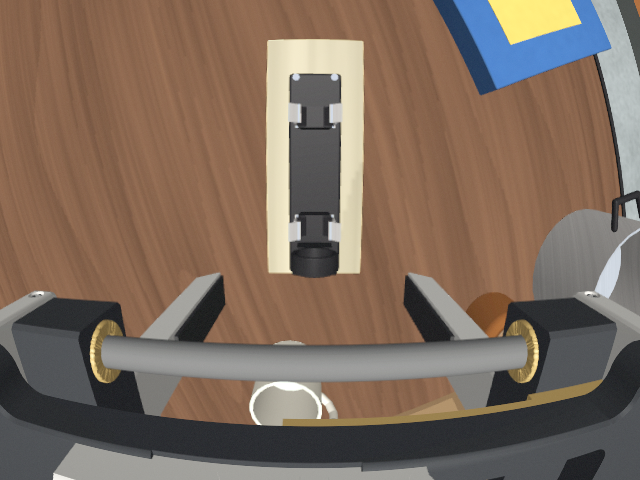

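The wrist view confirms the cradle: board corners (267,41)-(364,273) match the top-view estimate within about 3 px. The front clip sheets sit at (295,114)/(334,114), the rear ones at (295,231)/(335,231), and the cup at (314,262).

```bash
python3 - <<'E'
from h import *
z=np.load("c1.npz"); C=(z["K"],z["R"],z["t"])
a=cv2.imread("pics/w1.png"); hsv=cv2.cvtColor(a,cv2.COLOR_BGR2HSV)
m=((hsv[...,1]<40)&(hsv[...,2]>120)).astype(np.uint8); m[:, :280]=0;m[:,350:]=0;m[:90]=0;m[245:]=0
n,l,st,ce=cv2.connectedComponentsWithStats(m)
o=[(st[i],ce[i]) for i in range(1,n) if st[i][4]>20]
for q in o: print(q[0].tolist(),q[1].round(1))
u=np.array([np.cos(1.2715),np.sin(1.2715)]); v=np.array([-u[1],u[0]]); c0=np.array([.5502,.2502])
tops=[]
for q,_ in o:
    x,y,w,h,_a=q; xo=(x-.5 if x<315 else x+w-.5)
    for zz in(.088,): 
        for yy in (y-.5,y+h-.5):
            p=onplane("wrist",[[xo,yy]],zz,C)[0,:2]-c0; print(zz,(p@u).round(4),(p@v).round(4))
# cup outline (dark), board edges
g=(hsv[...,2]<50)
for r in (60,150,190,250,262,270):
    q=np.where(g[r,260:370])[0]; b=np.where((hsv[r,250:380,1]<110)&(hsv[r,250:380,2]>140))[0]; print(r,q.min()+260 if len(q) else 0,q.max()+260 if len(q) else 0,b.min()+250,b.max()+250)
for y in (41,273):
  p=onplane("wrist",[[267,y],[363.5,y]],.018,C)[:,:2]-c0; print(y,(p@u).round(4),(p@v).round(4))
# lookup: predicted clip edges in home frame
for xx in (-.074,-.058,.028,.044):
    p=c0+u*xx; print(xx,proj("wrist",[[*p,.088],[*p,.079]],C).round(1).tolist())
p=c0-u*.088; print("cup mouth top",proj("wrist",[[*p,.0915]],C).round(1), "back top",proj("wrist",[[*(p-u*.012),.0915]],C).round(1))
E
```

```text
[287, 102, 15, 22, 265] [294.1 112.5]
[329, 103, 14, 26, 291] [335.4 113.3]
[288, 214, 13, 28, 274] [294.1 230. ]
[328, 214, 14, 28, 283] [334.3 230.3]
0.088 0.0468 0.024
0.088 0.0281 0.0239
0.088 0.0462 -0.0223
0.088 0.0241 -0.0224
0.088 -0.0476 0.0231
0.088 -0.0718 0.0233
0.088 -0.0473 -0.0225
0.088 -0.0715 -0.0229
60 0 0 260 374
150 0 0 264 378
190 339 339 250 374
250 294 338 257 361
262 291 337 263 365
270 291 337 250 367
41 [0.1247 0.1253] [ 0.0501 -0.0494]
273 [-0.1221 -0.1215] [ 0.0509 -0.053 ]
-0.074 [[314.7, 244.2], [314.7, 241.9]]
-0.058 [[314.8, 225.8], [314.8, 224.0]]
0.028 [[315.4, 123.5], [315.4, 124.6]]
0.044 [[315.5, 104.7], [315.5, 106.2]]
cup mouth top [[314.6 261. ]] back top [[314.5 274.4]]
```

Call:
move_arm:
  steps:
    - [[-0.487, 0.197, 0, -0.344, 100], [-0.487, 0.197, 0, -0.344, 100], [-0.487, 0.197, 0, -0.344, 100], [-0.487, 0.197, 0, -0.344, 100], [-0.487, 0.197, 0, -0.344, 100], [-0.487, 0.197, 0, -0.344, 100], [-0.487, 0.197, 0, -0.344, 100], [-0.487, 0.197, 0, -0.344, 100]]

```text
clock: 2.4
tool_pos: [0.5634, -0.2067, 0.2208]
tool_rot: [0.0, 0.684, 0.73, 0.0]
ft_force: [1.0, 0.8, 0.8]
opening: 1.0
gripper_force: 0.0
```

```bash
python3 - <<'E'
from h import *
delta([.576,-.338,.22],.066)
E
```

```text
now [ 0.5634 -0.2067  0.2208] tilt [ 1.1e-03 -2.0e-04 -1.0e+00] yhead 0.0656 t 2.4 
 delta [-0.1318  0.0039  0.0008] spin -0.0004
```

Call:
move_arm:
  steps:
    - [[-0.13, 0.004, 0, 0, 100], [-0.13, 0.004, 0, 0, 100], [-0.13, 0.004, 0, 0, 100], [-0.13, 0.004, 0, 0, 100], [-0.13, 0.004, 0, 0, 100], [-0.13, 0.004, 0, 0, 100]]

```text
clock: 3.0
tool_pos: [0.576, -0.3331, 0.2206]
tool_rot: [0.0, 0.683, 0.73, 0.0]
ft_force: [1.1, 0.1, -0.2]
opening: 0.997
gripper_force: 0.0
```

```bash
python3 - <<'E'
from h import *
delta([.576,-.338,.22],.066)
C=cam("wrist"); np.savez("c2.npz",K=C[0],R=C[1],t=C[2]); a=vision.read_camera("wrist"); cv2.imwrite("pics/w2.png",a)
hsv=cv2.cvtColor(a,cv2.COLOR_BGR2HSV)
u=np.array([-.066,.998,0]); p0=np.array([.5714,-.2684,.023])
print(proj("wrist",[p0+u*.1,p0-u*.1],C).round(1).tolist())
m=((hsv[...,1]<60)|(hsv[...,2]<90)).astype(np.uint8); m[:, :285]=0;m[:,350:]=0;m[:30]=0;m[290:]=0
n,l,st,ce=cv2.connectedComponentsWithStats(m); i=1+np.argmax(st[1:,4]); print(st[i],ce[i])
M=l==i; rows=np.where(M.any(1))[0]; q=[(np.where(M[r])[0].min()-.5,np.where(M[r])[0].max()+.5) for r in rows]; q=np.array(q)
print(rows[0],rows[-1],(q[:,1]-q[:,0]).astype(int).tolist())
bar=slice(int(len(rows)*.45),len(rows)-4); k=np.polyfit(rows[bar],q[bar].mean(1),1)
e=onplane("wrist",[[np.polyval(k,rows[0]),rows[0]-.5],[np.polyval(k,rows[-1]),rows[-1]+.5]],.023,C)
print("lens,tail",e.round(4).tolist(),"mid",e.mean(0).round(4),"len",np.linalg.norm(e[0]-e[1]),"yaw",np.arctan2(*(e[0]-e[1])[[1,0]]))
E
```

```text
now [ 0.576  -0.3331  0.2206] tilt [ 5.e-04  5.e-04 -1.e+00] yhead 0.0657 t 3.0 
 delta [-0.0048 -0.0004  0.0006] spin -0.0002
[[312.9, 64.4], [313.0, 257.9]]
[ 289   57   49  202 6365] [313.00235664 149.136685  ]
57 258 [17, 28, 34, 37, 38, 38, 40, 44, 49, 49, 49, 49, 49, 49, 49, 49, 49, 49, 49, 49, 49, 49, 43, 39, 39, 39, 39, 39, 39, 39, 39, 39, 39, 39, 39, 39, 39, 39, 39, 39, 38, 37, 37, 36, 35, 35, 34, 33, 33, 32, 31, 31, 30, 30, 31, 31, 31, 31, 31, 31, 31, 31, 31, 31, 31, 31, 29, 29, 29, 29, 29, 29, 29, 30, 30, 29, 29, 29, 28, 29, 30, 30, 29, 28, 28, 29, 29, 30, 29, 28, 28, 28, 29, 29, 29, 28, 28, 28, 29, 29, 29, 28, 29, 29, 29, 29, 29, 29, 29, 29, 29, 29, 28, 28, 28, 29, 29, 29, 29, 28, 29, 29, 29, 29, 29, 28, 29, 29, 29, 29, 29, 29, 29, 29, 29, 29, 29, 29, 29, 29, 29, 29, 29, 29, 29, 29, 29, 29, 28, 29, 29, 29, 29, 29, 28, 29, 29, 29, 29, 28, 28, 29, 29, 29, 29, 28, 28, 28, 29, 28, 28, 28, 28, 29, 29, 28, 28, 28, 28, 28, 28, 28, 28, 28, 28, 28, 28, 28, 28, 28, 28, 28, 27, 28, 27, 27, 27, 27, 25, 23, 19, 7]
lens,tail [[0.5635, -0.1601, 0.023], [0.5786, -0.3688, 0.023]] mid [ 0.571  -0.2645  0.023 ] len 0.20926050202336358 yaw 1.6429680950129777
```

View pics/w2.png

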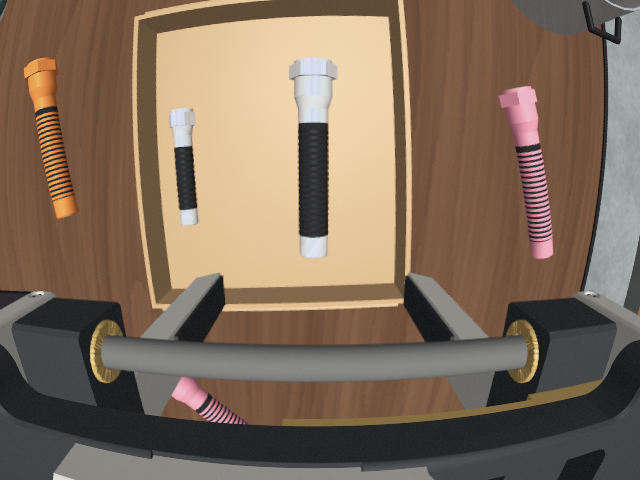

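The wrist view shows the large torch at (313,57)–(313,258), head up, clear of the box walls; the small torch is at (185,165).

Call:
move_arm:
  steps:
    - [[0.042, -0.0005, 0.15, 0, 85], [0.042, -0.0005, 0.15, 0, 85], [0.042, -0.0005, 0.15, 0, 85], [0.042, -0.0005, 0.15, 0, 85], [0.042, -0.0005, 0.15, 0, 85], [0.042, -0.0005, 0.15, 0, 85], [0.042, -0.0005, 0.15, 0, 85]]

```text
clock: 3.75
tool_pos: [0.5751, -0.2948, 0.0751]
tool_rot: [0.004, 0.684, 0.729, 0.001]
ft_force: [-0.2, -0.4, 0.5]
opening: 0.848
gripper_force: 0.0
```

```bash
python3 - <<'E'
from h import *
delta([.5727,-.291,.010],.069)
E
```

```text
now [ 0.5751 -0.2948  0.0751] tilt [ 0.0071 -0.0046 -1.    ] yhead 0.0634 t 3.75 
 delta [ 0.0043 -0.0026  0.065 ] spin -0.0054
```

Call:
move_arm:
  steps:
    - [[0.004, -0.002, 0.03, -0.005, 85], [0.004, -0.002, 0.05, -0.005, 85], [0.004, -0.002, 0.06, -0.005, 85], [0.004, -0.002, 0.064, -0.005, 85], [0.004, -0.002, 0.064, -0.005, 85], [0.004, -0.002, 0.064, -0.005, 85]]

```text
clock: 4.35
tool_pos: [0.5713, -0.2898, 0.008]
tool_rot: [0.001, 0.682, 0.731, 0.0]
ft_force: [0.5, 0.3, 0.2]
opening: 0.847
gripper_force: 0.0
```

```bash
python3 - <<'E'
from h import *
delta([.5727,-.291,.010],.069)
E
```

```text
now [ 0.5713 -0.2898  0.008 ] tilt [ 0.0026 -0.0015 -1.    ] yhead 0.0686 t 4.35 
 delta [-0.0013  0.0013 -0.002 ] spin -0.0004
```

Call:
move_arm:
  steps:
    - [[0, 0.001, -0.001, 0, 0], [0, 0.001, -0.001, 0, 0], [0, 0.001, -0.001, 0, 0], [0, 0.001, -0.001, 0, 0], [0, 0.001, -0.001, 0, 0], [0, 0.001, -0.001, 0, 0], [0, 0.001, -0.001, 0, 0], [0, 0.001, -0.001, 0, 0]]

```text
clock: 5.15
tool_pos: [0.5716, -0.289, 0.0073]
tool_rot: [0.0, 0.682, 0.731, 0.0]
ft_force: [1.8, -0.5, -0.0]
opening: 0.312
gripper_force: 30.0
```

Call:
move_arm:
  steps:
    - [[0, 0, -0.02, 0, 0], [0, 0, -0.05, 0, 0], [0, 0, -0.09, 0, 0], [0, 0, -0.13, 0, 0], [0, 0, -0.16, 0, 0], [0, 0, -0.17, 0, 0], [0, 0, -0.17, 0, 0], [0, 0, -0.17, 0, 0]]

```text
clock: 5.95
tool_pos: [0.5702, -0.2884, 0.1744]
tool_rot: [-0.002, 0.682, 0.731, -0.0]
ft_force: [-0.4, 0.3, -3.5]
opening: 0.313
gripper_force: 30.0
```

```bash
python3 - <<'E'
from h import *
C=cam("wrist"); s=manip.get_state(); np.savez("c3.npz",K=C[0],R=C[1],t=C[2],T=toolR(s),p=s["tool_pos"]); a=vision.read_camera("wrist"); cv2.imwrite("pics/w3.png",a); cv2.imwrite("pics/s3.png",vision.read_camera("scene"))
print(s["ft_force"],s["opening"])
delta([.5502,.2502,.18],1.2715-np.pi/2)
# where the lens / tail would show if grasped at torch x=-25, axis 14 mm behind TCP
T=toolR(s); 
for L in (.100,-.1): 
  for dz in(-.014,): print(L,proj("wrist",[s["tool_pos"]+T@np.array([L+.025,0,dz])],C).round(1))
E
```

```text
[-0.41815096  0.25454784 -3.49901385] 0.3128848089996197
now [ 0.57   -0.2882  0.1736] tilt [-0.0051  0.0032 -1.    ] yhead 0.0687 t 6.05 
 delta [ 0.5385  0.0172 -0.0046] spin 0.3514
0.1 [[312.7  30.7]]
-0.1 [[312.8 424. ]]
```

View pics/w3.png

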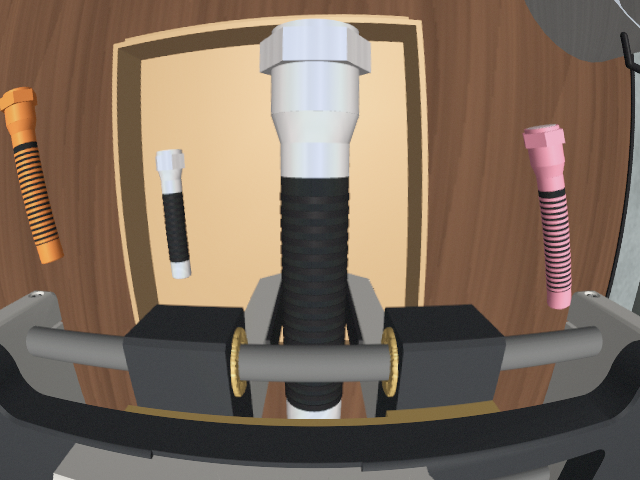

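```bash
python3 - <<'E'
from h import *
z=np.load("c3.npz"); C=(z["K"],z["R"],z["t"]); T,p=z["T"],z["p"]
a=cv2.imread("pics/w3.png"); hsv=cv2.cvtColor(a,cv2.COLOR_BGR2HSV)
m=((hsv[...,1]<50)|(hsv[...,2]<70)); 
print("col315 rows first metal",np.where(m[:60,315])[0][:3], "boundary", [r for r in range(100,420) if (hsv[r,315,2]<90)!=(hsv[r-1,315,2]<90)])
for r in (45,100,165,200,230,260):
    q=np.where(m[r,255:375])[0]+255; print(r,q.min(),q.max())
pr=lambda X:proj("wrist",[p+T@np.array(X)],C)[0]
# for candidate tool x of lens & slope: lens top edge row; barrel width
for L in (.120,.123,.126): 
    for pit in (0,.033):
        ax=lambda x:-.0143-pit*x
        print(L,pit,"lens top row",pr([L,0,ax(L)-.019])[1].round(1),"bezel front top",pr([L-.004,0,ax(L)-.021])[1].round(1),
          "width@x=.045",[ (pr([.045,.015,ax(.045)])-pr([.045,-.015,ax(.045)]))[0].round(1), pr([.045,0,ax(.045)-.015])[1].round(1)])
E
```

```text
col315 rows first metal [18 19 20] boundary [179, 350, 382, 411]
45 260 370
100 271 358
165 281 348
200 282 347
230 282 346
260 282 346
0.12 0 lens top row 26.1 bezel front top 33.6 width@x=.045 [np.float64(67.6), np.float64(211.2)]
0.12 0.033 lens top row 22.7 bezel front top 30.2 width@x=.045 [np.float64(68.2), np.float64(211.7)]
0.123 0 lens top row 19.4 bezel front top 26.7 width@x=.045 [np.float64(67.6), np.float64(211.2)]
0.123 0.033 lens top row 15.7 bezel front top 23.1 width@x=.045 [np.float64(68.2), np.float64(211.7)]
0.126 0 lens top row 12.8 bezel front top 19.9 width@x=.045 [np.float64(67.6), np.float64(211.2)]
0.126 0.033 lens top row 8.9 bezel front top 16.0 width@x=.045 [np.float64(68.2), np.float64(211.7)]
```

The wrist view shows the torch held along the tool x axis, with the lens top at (315,18). That puts the torch origin 23 mm ahead of the TCP. Now I'll carry it over the cradle.

Call:
move_arm:
  steps:
    - [[0.03, 0.001, 0, 0.02, 0], [0.07, 0.002, 0, 0.05, 0], [0.11, 0.003, 0, 0.08, 0], [0.15, 0.004, 0, 0.11, 0], [0.19, 0.005, 0, 0.14, 0], [0.23, 0.006, 0, 0.17, 0], [0.27, 0.008, 0, 0.19, 0], [0.3, 0.009, 0, 0.2, 0]]

```text
clock: 6.85
tool_pos: [0.5582, 0.0134, 0.175]
tool_rot: [-0.002, 0.755, 0.656, -0.001]
ft_force: [0.6, -0.2, -3.1]
opening: 0.309
gripper_force: 30.0
```

```bash
python3 - <<'E'
from h import *
delta([.5489,.2473,.175],1.2715-np.pi/2)
E
```

```text
now [0.5582 0.0134 0.175 ] tilt [-0.0039  0.001  -1.    ] yhead -0.1399 t 6.85 
 delta [ 2.303e-01 -4.180e-02  2.000e-04] spin 0.1522
```

Call:
move_arm:
  steps:
    - [[0.04, -0.007, 0, 0.03, 0], [0.08, -0.014, 0, 0.06, 0], [0.12, -0.022, 0, 0.09, 0], [0.16, -0.03, 0, 0.12, 0], [0.2, -0.037, 0, 0.14, 0], [0.225, -0.041, 0, 0.152, 0], [0.23, -0.042, 0, 0.152, 0], [0.23, -0.042, 0, 0.152, 0]]

```text
clock: 7.65
tool_pos: [0.5493, 0.2448, 0.1752]
tool_rot: [-0.0, 0.804, 0.594, -0.002]
ft_force: [-0.5, -0.5, -3.1]
opening: 0.315
gripper_force: 30.0
```

```bash
python3 - <<'E'
from h import *
delta([.5489,.2473,.115],1.2715-np.pi/2)
E
```

```text
now [0.5493 0.2448 0.1752] tilt [-0.0033 -0.0017 -1.    ] yhead -0.2981 t 7.65 
 delta [ 0.0024 -0.001   0.0602] spin 0.0011
```

Call:
move_arm:
  steps:
    - [[0.002, -0.001, 0.02, 0, 0], [0.002, -0.001, 0.04, 0, 0], [0.002, -0.001, 0.06, 0, 0], [0.002, -0.001, 0.07, 0, 0], [0.002, -0.001, 0.072, 0, 0], [0.002, -0.001, 0.072, 0, 0], [0.002, -0.001, 0.072, 0, 0]]

```text
clock: 8.35
tool_pos: [0.5508, 0.2466, 0.1066]
tool_rot: [0.0, 0.805, 0.593, 0.001]
ft_force: [-0.1, -0.0, -3.5]
opening: 0.312
gripper_force: 30.0
```

```bash
python3 - <<'E'
from h import *
delta([.5489,.2473,.080],1.2715-np.pi/2)
s=manip.get_state(); print(s["ft_force"],s["moment"])
w=vision.read_camera("wrist"); b=vision.read_camera("scene"); a=vision.read_camera("top")
up=lambda i,x,y,w_,h,W=400,H=300:cv2.resize(i[y:y+h,x:x+w_],(W,H),interpolation=cv2.INTER_CUBIC)
cv2.imwrite("pics/m4.png",np.vstack([np.hstack([up(w,150,0,340,255),up(b,375,125,140,105)]),np.hstack([up(a,110,180,140,105),up(w,220,0,200,150)])]))
E
```

```text
now [0.5508 0.2466 0.1066] tilt [ 2.3e-03  7.0e-04 -1.0e+00] yhead -0.3004 t 8.35 
 delta [ 0.0001 -0.0021  0.0266] spin -0.001
[-0.07710706 -0.04764914 -3.52049745] [-0.12564952  0.1153425   0.03882354]
```

View pics/m4.png

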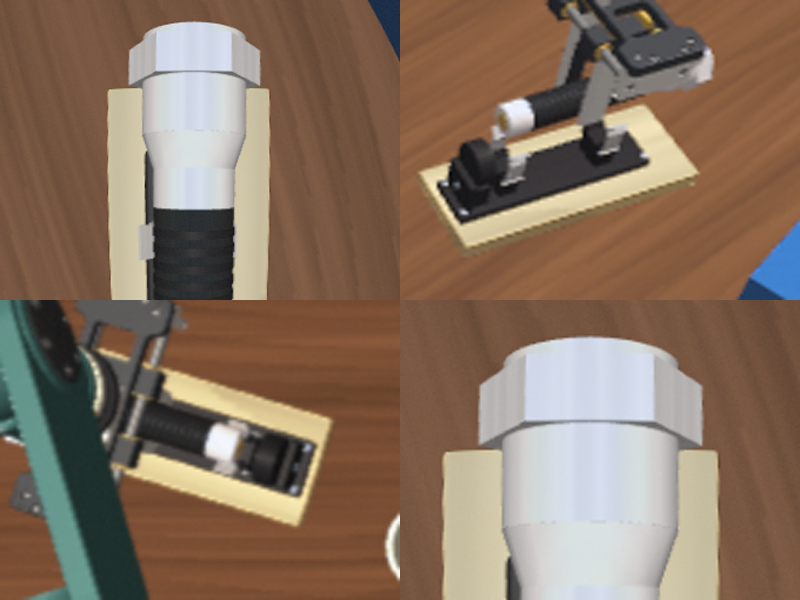

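The view shows the torch lined up over the cradle: tail right beside the cup mouth, barrel about 2 mm to the right of the clips. I'll correct y and descend to just above the lips.

Call:
move_arm:
  steps:
    - [[0, -0.002, 0.005, 0, 0], [0, -0.002, 0.015, 0, 0], [0, -0.002, 0.022, 0, 0], [0, -0.002, 0.025, 0, 0], [0, -0.002, 0.025, 0, 0], [0, -0.002, 0.025, 0, 0]]

```text
clock: 9.1
tool_pos: [0.548, 0.2474, 0.0801]
tool_rot: [-0.0, 0.805, 0.594, -0.0]
ft_force: [0.1, 0.4, -1.9]
opening: 0.312
gripper_force: 30.0
```

```bash
python3 - <<'E'
from h import *
delta([.5489,.2473,.074],1.2715-np.pi/2)
s=manip.get_state(); T=toolR(s); print("tool force",T.T@s["ft_force"],"mom",T.T@s["moment"])
E
```

```text
now [0.548  0.2474 0.0801] tilt [-1.e-04  0.e+00 -1.e+00] yhead -0.2999 t 9.1 
 delta [0.0002 0.0009 0.0061] spin -0.0006
tool force [0.38341964 0.0050969  1.94776776] mom [ 0.09048991 -0.13804049  0.01908131]
```

Call:
move_arm:
  steps:
    - [[0, 0, 0.002, 0, 0], [0, 0, 0.004, 0, 0], [0, 0, 0.006, 0, 0], [0, 0, 0.007, 0, 0], [0, 0, 0.008, 0, 0], [0, 0, 0.009, 0, 0], [0, 0, 0.01, 0, 0], [0, 0, 0.01, 0, 0]]

```text
clock: 9.9
tool_pos: [0.5488, 0.2476, 0.0727]
tool_rot: [0.001, 0.805, 0.594, 0.001]
ft_force: [-1.2, -0.3, 6.2]
opening: 0.312
gripper_force: 30.0
```

Call:
move_arm:
  steps:
    - [[0, 0, 0.001, 0, 0], [0, 0, 0.002, 0, 0], [0, 0, 0.003, 0, 0], [0, 0, 0.004, 0, 0], [0, 0, 0.005, 0, 0], [0, 0, 0.006, 0, 0], [0, 0, 0.006, 0, 0]]

```text
clock: 10.6
tool_pos: [0.5495, 0.2483, 0.0675]
tool_rot: [0.0, 0.805, 0.594, 0.003]
ft_force: [-1.3, 0.4, 7.2]
opening: 0.313
gripper_force: 30.0
```

```bash
python3 - <<'E'
from h import *
delta([.5489,.2473,.0555],1.2715-np.pi/2)
s=manip.get_state(); T=toolR(s); print("tool force",T.T@s["ft_force"],"mom",T.T@s["moment"])
E
```

```text
now [0.5495 0.2483 0.0675] tilt [ 0.0047  0.0025 -1.    ] yhead -0.2998 t 10.6 
 delta [-0.0012 -0.0003  0.012 ] spin -0.0005
tool force [ 0.06045551 -1.29993301 -7.19403517] mom [ 0.30195949 -0.28045958 -0.02699985]
```

Call:
move_arm:
  steps:
    - [[0, 0, 0.001, 0, 0], [0, 0, 0.002, 0, 0], [0, 0, 0.003, 0, 0], [0, 0, 0.004, 0, 0], [0, 0, 0.005, 0, 0], [0, 0, 0.005, 0, 0]]

```text
clock: 11.2
tool_pos: [0.548, 0.2475, 0.0584]
tool_rot: [-0.0, 0.805, 0.594, -0.0]
ft_force: [1.6, 1.5, -1.6]
opening: 0.312
gripper_force: 30.0
```

```bash
python3 - <<'E'
from h import *
delta([.5489,.2473,.0555],1.2715-np.pi/2)
s=manip.get_state(); T=toolR(s); print("tool force",T.T@s["ft_force"],"mom",T.T@s["moment"])
E
```

```text
now [0.548  0.2475 0.0584] tilt [-3.e-04  2.e-04 -1.e+00] yhead -0.2999 t 11.2 
 delta [0.0001 0.001  0.0029] spin -0.0005
tool force [1.94929059 1.06148345 1.60329333] mom [-0.14458567  0.22065425 -0.06203198]
```

Call:
move_arm:
  steps:
    - [[0, 0, 0.001, 0, 0], [0, 0, 0.002, 0, 0], [0, 0, 0.003, 0, 0], [0, 0, 0.003, 0, 0], [0, 0, 0.003, 0, 0]]

```text
clock: 11.7
tool_pos: [0.5478, 0.2469, 0.0555]
tool_rot: [0.0, 0.805, 0.594, -0.001]
ft_force: [2.3, -0.4, -3.5]
opening: 0.313
gripper_force: 30.0
```

```bash
python3 - <<'E'
from h import *
delta([.5489,.2473,.0555],1.2715-np.pi/2)
s=manip.get_state(); T=toolR(s); print("tool force",T.T@s["ft_force"],"mom",T.T@s["moment"])
E
```

```text
now [0.5478 0.2469 0.0555] tilt [-7.e-04 -9.e-04 -1.e+00] yhead -0.2999 t 11.7 
 delta [ 0.0007  0.0009 -0.    ] spin -0.0006
tool force [0.33371058 2.31120437 3.51179156] mom [-0.3196506  -0.05737252 -0.0604529 ]
```

Call:
move_arm:
  steps:
    - [[0, 0, 0.001, 0, 0], [0, 0, 0.0015, 0, 0], [0, 0, 0.0015, 0, 0]]

```text
clock: 12.0
tool_pos: [0.548, 0.2469, 0.055]
tool_rot: [0.0, 0.805, 0.593, -0.0]
ft_force: [1.4, -1.6, -0.9]
opening: 0.315
gripper_force: 30.0
```

Call:
move_arm:
  steps:
    - [[0, 0, 0.001, 0, 0], [0, 0, 0.002, 0, 0], [0, 0, 0.002, 0, 0], [0, 0, 0.002, 0, 0]]

```text
clock: 12.4
tool_pos: [0.5483, 0.247, 0.0547]
tool_rot: [0.001, 0.805, 0.594, 0.0]
ft_force: [-1.9, -3.0, 6.3]
opening: 0.307
gripper_force: 30.0
```

Seated: stiff contact at TCP z of about 0.0547 with +6 N. I'll relax the press a little, then slide toward the cup.

Call:
move_arm:
  steps:
    - [[0, 0, -0.002, 0, 0], [-0.002, 0, -0.002, 0, 0], [-0.004, 0, -0.002, 0, 0], [-0.006, 0, -0.002, 0, 0], [-0.008, 0, -0.002, 0, 0], [-0.01, 0, -0.002, 0, 0], [-0.012, 0, -0.002, 0, 0], [-0.012, 0, -0.002, 0, 0]]

```text
clock: 13.2
tool_pos: [0.5454, 0.238, 0.0549]
tool_rot: [-0.001, 0.805, 0.594, 0.002]
ft_force: [4.2, 4.8, -1.8]
opening: 0.313
gripper_force: 30.0
```

```bash
cat > st.py <<'E'
from h import *
d,_=delta([.5501,.2512,.0555],1.2715-np.pi/2)
s=manip.get_state(); T=toolR(s); print("torch x est (no slip) mm",((.023-d[0])*1e3).round(2),"tool force",(T.T@s["ft_force"]).round(2),"mom",(T.T@s["moment"]).round(3))
E
python3 st.py
```

```text
now [0.5454 0.238  0.0549] tilt [ 0.0027  0.0044 -1.    ] yhead -0.2993 t 13.2 
 delta [ 0.014   0.0006 -0.0006] spin -0.0
torch x est (no slip) mm 9.0 tool force [5.85 2.62 1.8 ] mom [-0.374  0.575 -0.059]
```

Sliding at about 6 N. Continuing in smaller steps.

Call:
move_arm:
  steps:
    - [[-0.001, 0, 0, 0, 0], [-0.002, 0, 0, 0, 0], [-0.003, 0, 0, 0, 0], [-0.004, 0, 0, 0, 0], [-0.005, 0, 0, 0, 0]]

```text
clock: 13.7
tool_pos: [0.544, 0.2336, 0.0549]
tool_rot: [-0.001, 0.805, 0.594, 0.003]
ft_force: [4.0, 4.9, -2.3]
opening: 0.309
gripper_force: 30.0
```

```bash
python3 st.py
```

```text
now [0.544  0.2336 0.0549] tilt [ 0.003  0.005 -1.   ] yhead -0.2992 t 13.7 
 delta [ 0.0186  0.0006 -0.0005] spin 0.0001
torch x est (no slip) mm 4.37 tool force [5.86 2.36 2.33] mom [-0.441  0.747 -0.148]
```

Call:
move_arm:
  steps:
    - [[-0.001, 0, 0, 0, 0], [-0.002, 0, 0, 0, 0], [-0.003, 0, 0, 0, 0]]

```text
clock: 14.0
tool_pos: [0.5432, 0.2307, 0.0548]
tool_rot: [-0.001, 0.805, 0.594, 0.003]
ft_force: [4.0, 4.3, -2.2]
opening: 0.311
gripper_force: 30.0
```

```bash
python3 st.py
```

```text
now [0.5432 0.2307 0.0548] tilt [ 0.0029  0.005  -1.    ] yhead -0.2992 t 14.0 
 delta [ 0.0217  0.0006 -0.0005] spin 0.0001
torch x est (no slip) mm 1.34 tool force [5.28 2.53 2.27] mom [-0.406  0.779 -0.153]
```

Call:
move_arm:
  steps:
    - [[-0.0007, 0, 0, 0, 0], [-0.0014, 0, 0, 0, 0], [-0.002, 0, 0, 0, 0]]

```text
clock: 14.3
tool_pos: [0.543, 0.2303, 0.0549]
tool_rot: [-0.002, 0.805, 0.594, 0.004]
ft_force: [5.4, 9.3, -4.8]
opening: 0.31
gripper_force: 30.0
```

```bash
python3 st.py
```

```text
now [0.543  0.2303 0.0549] tilt [ 0.0042  0.0081 -1.    ] yhead -0.299 t 14.3 
 delta [ 0.0221  0.0006 -0.0004] spin 0.0003
torch x est (no slip) mm 0.91 tool force [10.44  2.45  4.87] mom [-0.512  1.575 -0.065]
```

The force rose with no motion, so this is the contact. One more gentle push, then I'll check.

Call:
move_arm:
  steps:
    - [[-0.0005, 0, 0, 0, 0], [-0.001, 0, 0, 0, 0], [-0.001, 0, 0, 0, 0]]

```text
clock: 14.6
tool_pos: [0.543, 0.2302, 0.0549]
tool_rot: [-0.002, 0.804, 0.594, 0.005]
ft_force: [6.1, 9.8, -4.8]
opening: 0.311
gripper_force: 30.0
```

```bash
python3 st.py
```

```text
now [0.543  0.2302 0.0549] tilt [ 0.005   0.0097 -0.9999] yhead -0.2989 t 14.6 
 delta [ 0.0222  0.0006 -0.0004] spin 0.0004
torch x est (no slip) mm 0.84 tool force [11.12  2.96  4.93] mom [-0.482  1.765 -0.02 ]
```

Call:
move_arm:
  steps:
    - [[-0.001, 0, 0, 0, 0], [-0.001, 0, 0, 0, 0], [0.001, 0, 0, 0, 0], [0.0025, 0, 0, 0, 0], [0.0025, 0, 0, 0, 0]]

```text
clock: 15.1
tool_pos: [0.5429, 0.2301, 0.0549]
tool_rot: [-0.001, 0.805, 0.594, 0.002]
ft_force: [3.2, 3.8, -4.0]
opening: 0.315
gripper_force: 30.0
```

```bash
python3 st.py
```

```text
now [0.5429 0.2301 0.0549] tilt [ 0.0026  0.0043 -1.    ] yhead -0.2993 t 15.1 
 delta [ 0.0223  0.0006 -0.0005] spin 0.0
torch x est (no slip) mm 0.68 tool force [4.56 1.88 4.01] mom [-0.433  0.884  0.011]
```

Call:
move_arm:
  steps:
    - [[0.0015, 0, 0, 0, 0], [0.0015, 0, 0, 0, 0], [0.0015, 0, 0, 0, 60], [0.0015, 0, 0, 0, 60], [0.0015, 0, 0, 0, 60], [0.0015, 0, 0, 0, 60], [0.0015, 0, 0, 0, 60], [0.0015, 0, 0, 0, 60]]

```text
clock: 15.9
tool_pos: [0.5423, 0.2291, 0.0547]
tool_rot: [-0.0, 0.805, 0.594, -0.0]
ft_force: [0.7, 0.5, 0.5]
opening: 0.604
gripper_force: 0.0
```

Call:
move_arm:
  steps:
    - [[0, 0, -0.02, 0, 65], [0, 0, -0.05, 0, 65], [0, 0, -0.09, 0, 65], [0, 0, -0.13, 0, 65], [-0.04, 0, -0.15, 0, 65], [-0.07, 0, -0.15, 0, 65], [-0.07, 0, -0.15, 0, 65], [-0.07, 0, -0.15, 0, 65]]

```text
clock: 16.7
tool_pos: [0.5216, 0.1622, 0.2048]
tool_rot: [-0.0, 0.805, 0.593, 0.0]
ft_force: [0.5, 0.4, 1.1]
opening: 0.648
gripper_force: 0.0
```

```bash
python3 - <<'E'
from h import *
print(manip.get_state()["ft_force"])
C=cam("wrist"); np.savez("c5.npz",K=C[0],R=C[1],t=C[2])
w=vision.read_camera("wrist"); b=vision.read_camera("scene"); a=vision.read_camera("top"); cv2.imwrite("pics/w5.png",w); cv2.imwrite("pics/s5.png",b)
up=lambda i,x,y,w_,h,W=400,H=300:cv2.resize(i[y:y+h,x:x+w_],(W,H),interpolation=cv2.INTER_CUBIC)
cv2.imwrite("pics/m5.png",np.vstack([np.hstack([up(w,140,30,360,270),up(b,375,145,120,90)]),np.hstack([up(a,115,185,120,90),up(w,254,200,120,90)])]))
E
```

```text
[0.48115578 0.38838948 1.06380299]
```

View pics/m5.png

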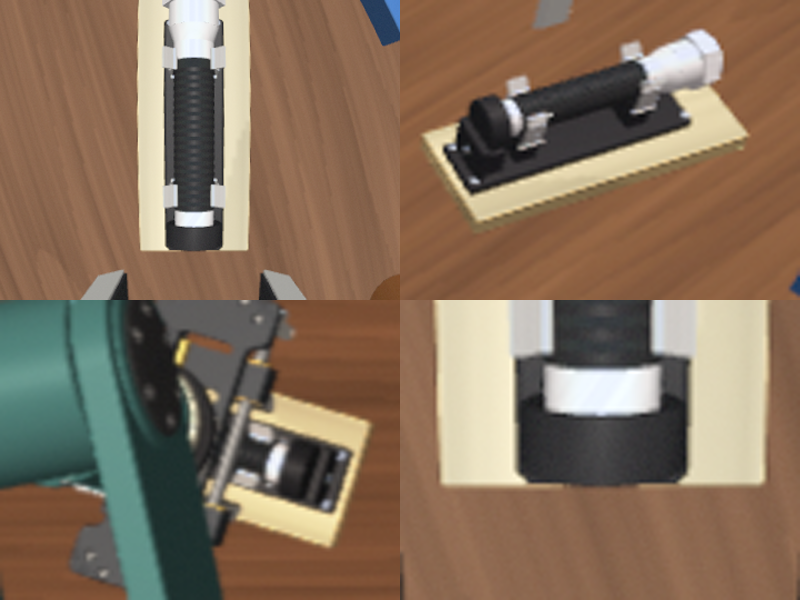

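The view shows the torch lying in both clips with its tail inside the cup, and the gripper clear. One numeric check on the depth.

```bash
python3 - <<'E'
from h import *
def L(f): z=np.load(f); return z["K"],z["R"],z["t"]
C2,C5=L("c2.npz"),L("c5.npz"); w2=cv2.imread("pics/w2.png",0); w5=cv2.imread("pics/w5.png",0)
g=lambda w,c,a,b:np.round([r for r in range(a,b) if (w[r,c]<90)!=(w[r-1,c]<90)],1)
b2=g(w2,313,60,262); b5=g(w5,314,30,290); print(b2,b5)
# grip ends on barrel top in box (torch frame, mid .571,-.266, yaw 1.6405)
u2=np.array([np.cos(1.6405),np.sin(1.6405)])
zz=.023+.015
for r in b2: print("box row",r,"torch x mm",((onplane("wrist",[[313,r-.5]],zz,C2)[0,:2]-[.571,-.266])@u2*1e3).round(1))
u=np.array([np.cos(1.2715),np.sin(1.2715)])
for r in b5: print("cradle row",r,"home x mm",((onplane("wrist",[[314,r-.5]],.085,C5)[0,:2]-[.5501,.2512])@u*1e3).round(1))
E
```

```text
[123 237] [ 82  91  94  98 101 106 108 113 115 120 122 128 129 135 138 143 144 150
 151 220 235 256]
box row 123 torch x mm 35.2
box row 237 torch x mm -76.5
cradle row 82 home x mm 36.5
cradle row 91 home x mm 29.0
cradle row 94 home x mm 26.5
cradle row 98 home x mm 23.2
cradle row 101 home x mm 20.7
cradle row 106 home x mm 16.6
cradle row 108 home x mm 15.0
cradle row 113 home x mm 10.9
cradle row 115 home x mm 9.3
cradle row 120 home x mm 5.2
cradle row 122 home x mm 3.6
cradle row 128 home x mm -1.2
cradle row 129 home x mm -2.0
cradle row 135 home x mm -6.9
cradle row 138 home x mm -9.3
cradle row 143 home x mm -13.3
cradle row 144 home x mm -14.1
cradle row 150 home x mm -18.9
cradle row 151 home x mm -19.7
cradle row 220 home x mm -75.4
cradle row 235 home x mm -87.8
cradle row 256 home x mm -105.5
```

Depth estimate is about +0.7 ±1 mm, which is too close to the 1 mm limit. I'll regrip and push once more, a bit firmer but well under 25 N.

```bash
python3 - <<'E'
from h import *
delta([.5432,.2301,.0560],1.2715-np.pi/2)
E
```

```text
now [0.5216 0.1631 0.2039] tilt [-1.4e-03  2.0e-04 -1.0e+00] yhead -0.2989 t 16.85 
 delta [0.0704 0.0011 0.1479] spin 0.0003
```

Call:
move_arm:
  steps:
    - [[0.04, 0.001, 0, 0, 65], [0.07, 0.001, 0.02, 0, 65], [0.07, 0.001, 0.05, 0, 65], [0.07, 0.001, 0.08, 0, 65], [0.07, 0.001, 0.11, 0, 65], [0.07, 0.001, 0.135, 0, 65], [0.07, 0.001, 0.148, 0, 65], [0.07, 0.001, 0.148, 0, 65]]

```text
clock: 17.65
tool_pos: [0.5415, 0.229, 0.0537]
tool_rot: [-0.001, 0.805, 0.594, -0.003]
ft_force: [-0.3, 0.1, -0.9]
opening: 0.65
gripper_force: 0.0
```

Call:
move_arm:
  steps:
    - [[0, 0, 0, 0, 0], [0, 0, 0, 0, 0], [0, 0, 0, 0, 0], [0, 0, 0, 0, 0], [0, 0, 0, 0, 0], [0, 0, 0, 0, 0], [0, 0, 0, 0, 0]]

```text
clock: 18.35
tool_pos: [0.5429, 0.2295, 0.0579]
tool_rot: [-0.001, 0.805, 0.594, 0.0]
ft_force: [-4.5, 1.5, 6.6]
opening: 0.312
gripper_force: 30.0
```

```bash
python3 st.py
```

```text
now [0.5429 0.2295 0.0579] tilt [-5.0e-04  1.2e-03 -1.0e+00] yhead -0.2997 t 18.35 
 delta [0.0229 0.0005 0.0024] spin -0.0004
torch x est (no slip) mm 0.12 tool force [ 0.14 -4.76 -6.57] mom [ 0.918 -0.12  -0.006]
```

Call:
move_arm:
  steps:
    - [[-0.001, 0.001, -0.001, 0, 0], [-0.002, 0.001, -0.001, 0, 0], [-0.003, 0.001, -0.001, 0, 0], [-0.003, 0.001, -0.001, 0, 0]]

```text
clock: 18.75
tool_pos: [0.5429, 0.2295, 0.058]
tool_rot: [-0.003, 0.805, 0.594, 0.002]
ft_force: [-2.7, 8.6, 1.4]
opening: 0.31
gripper_force: 30.0
```

```bash
python3 st.py
```

```text
now [0.5429 0.2295 0.058 ] tilt [-2.0e-04  7.3e-03 -1.0e+00] yhead -0.2989 t 18.75 
 delta [0.0229 0.0005 0.0026] spin 0.0004
torch x est (no slip) mm 0.12 tool force [ 7.43 -5.09 -1.33] mom [1.016 1.289 0.054]
```

Call:
move_arm:
  steps:
    - [[-0.001, 0.0005, 0, 0, 0], [-0.002, 0.0005, 0, 0, 0], [-0.003, 0.0005, 0, 0, 0], [-0.003, 0.0005, 0, 0, 0]]

```text
clock: 19.15
tool_pos: [0.5429, 0.2294, 0.058]
tool_rot: [-0.005, 0.804, 0.594, 0.004]
ft_force: [-0.9, 15.4, -0.4]
opening: 0.313
gripper_force: 30.0
```

```bash
python3 st.py
```

```text
now [0.5429 0.2294 0.058 ] tilt [ 0.0013  0.0131 -0.9999] yhead -0.2982 t 19.15 
 delta [0.0229 0.0005 0.0028] spin 0.0011
torch x est (no slip) mm 0.11 tool force [14.44 -5.4   0.59] mom [1.098 2.493 0.022]
```

No motion at 14 N (it slid at about 6 N), so the tail is firmly against the contact. I'll relax, release and retreat.

Call:
move_arm:
  steps:
    - [[0.003, -0.001, 0, 0, 0], [0.0055, -0.002, 0, 0, 0], [0.0055, -0.002, 0, 0, 0], [0.0055, -0.002, 0, 0, 60], [0.0055, -0.002, 0, 0, 60], [0.0055, -0.002, 0, 0, 60], [0.0055, -0.002, 0, 0, 60], [0.0055, -0.002, 0, 0, 60]]

```text
clock: 19.95
tool_pos: [0.5428, 0.2282, 0.0576]
tool_rot: [0.0, 0.805, 0.593, -0.0]
ft_force: [0.5, -0.4, 0.7]
opening: 0.596
gripper_force: 0.0
```

Call:
move_arm:
  steps:
    - [[0, 0, -0.02, 0, 65], [0, 0, -0.05, 0, 65], [0, 0, -0.09, 0, 65], [0, 0, -0.13, 0, 65], [-0.04, 0, -0.15, 0, 65], [-0.07, 0, -0.15, 0, 65], [-0.07, 0, -0.15, 0, 65], [-0.07, 0, -0.15, 0, 65]]

```text
clock: 20.75
tool_pos: [0.522, 0.1615, 0.2077]
tool_rot: [-0.0, 0.805, 0.593, 0.0]
ft_force: [0.6, 0.2, 1.6]
opening: 0.649
gripper_force: 0.0
```

```bash
python3 - <<'E'
from h import *
s=manip.get_state(); print(s["ft_force"],s["tool_pos"])
C=cam("wrist"); w=vision.read_camera("wrist"); b=vision.read_camera("scene"); g=cv2.cvtColor(w,cv2.COLOR_BGR2GRAY)
r5=[r for r in range(200,290) if (g[r,314]<90)!=(g[r-1,314]<90)]; u=np.array([np.cos(1.2715),np.sin(1.2715)])
for r in r5: print(r,((onplane("wrist",[[314,r-.5]],.085,C)[0,:2]-[.5501,.2512])@u*1e3).round(1))
up=lambda i,x,y,w_,h,W=400,H=300:cv2.resize(i[y:y+h,x:x+w_],(W,H),interpolation=cv2.INTER_CUBIC)
cv2.imwrite("pics/m6.png",np.hstack([up(w,140,30,360,270),up(b,375,145,120,90)]))
E
```

```text
[0.63970646 0.15251255 1.55060259] [0.52202459 0.16147797 0.20772583]
219 -75.6
234 -88.1
255 -106.0
```

View pics/m6.png

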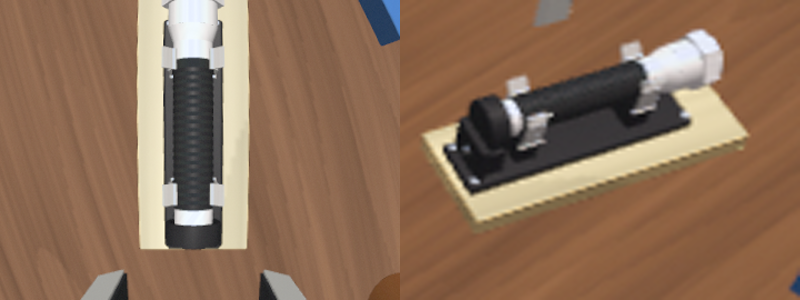

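The torch is seated in both clips with its tail in the cup, and the gripper is clear. Handing in.

```bash
python3 -c "
from station import manip
print(manip.finish_job())"
```

```text
the job is handed in; nothing more can be done
None
```

The torch is in both spring clips with its tail firmly against the cup's contact (it did not move under a 14 N push), the gripper has let go, and the job is handed in at about 21 s; no verdict was returned.

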